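Make up the case to three stud discs, then hold its lid at the balance point

TASK

The plywood case is to carry three single-stud steel discs, one flat in each pocket with its stud up: one is in already, so set two more in gently from the foam tray and leave the other two standing in the tray. Then bring the leaning lid up to its balance point, where it would fall neither way, without letting it fall shut, and finish still holding it there, pinched between the fingers, so that I can screw the lid stay on. Leave everything else on the bench alone.

Things in the scene. Friction and masses are not known exactly. Their poses are not given: they have to be found in the camera images.
- case: open plywood case, 162 mm deep (its own x; front at -x, towards the robot; hinge side at +x), 280 mm wide (its y), rim 85 mm above the table, walls 9 mm. It does not move. Origin: centre of its underside, on the table. Along its front run three pockets, each 84 x 84 mm, parted by strips 20 mm high and 5 mm wide; the outer walls round the pockets stand to the rim. The inner floor is 12 mm above the table. The compartment behind the pockets holds rods and nuts.
- pocket_left (a point): centre of the left (+y of the case) pocket (84 x 84 mm), 29.5 mm above its floor: where the middle point of a disc standing in the pocket comes to lie; one of the three pockets holds a disc at the start, which one varies
- pocket_middle (a point): centre of the middle pocket (84 x 84 mm), 29.5 mm above its floor: where the middle point of a disc standing in the pocket comes to lie
- pocket_right (a point): centre of the right (-y of the case) pocket (84 x 84 mm), 29.5 mm above its floor: where the middle point of a disc standing in the pocket comes to lie
- lid (a joint): angle of the case's lid, rad: 0 shut, growing as it opens; at the start it leans back, away from the robot, on its hinge stops at 2.0 (25 degrees past upright). The hinge runs freely: let go, the lid falls back on its stops or falls shut. Its centre of mass stands over the hinge, so that it balances, at 1.51, all but upright (3.5 degrees towards the robot); at 1.57 the board is exactly upright.
- lid_edge (a point): middle of the lid's free edge, half-way through its thickness. The lid is a flat plywood board, 12 mm thick, 280 mm wide and 170 mm from the hinge axis to this edge, about 0.45 kg; its inner face looks to the robot when it is open and within 40 mm of the free edge both faces are bare but for thin corner plates. The point's x axis runs from the free edge to the hinge, y along the edge, z out of the outer face.
- lid_hinge (a point): middle of the hinge axis, at the height of the case's rim (85 mm above the table), 3 mm behind its back wall; its y axis is the hinge axis. The board's mid-plane lies 6 mm to the outer side of the axis: with the board upright it stands 6 mm behind the axis.
- tray: white foam tray, 250 (its x) x 235 mm (its y), rim 22 mm and inner floor 10 mm above the table, rim 16 mm wide; does not move. Origin: centre of its underside. Four discs stand in it at the start.
- disc1_mid (a point): stainless steel disc, 60 mm across and 4 mm thick, with one upright 10 mm stud, 55 mm long, rising from its centre (an 18 mm hex nut 6 mm high at the stud's foot; whole height 59 mm; about 0.12 kg). Point on the stud's axis half-way up, 29.5 mm above the disc's underside; z runs up the stud. This one is in the tray at the start (which of the four places varies).
- disc2_mid (a point): As disc1; in the tray at the start (which of the four places varies).
- disc3_mid (a point): As disc1; in the tray at the start (which of the four places varies).
- disc4_mid (a point): As disc1; in the tray at the start (which of the four places varies).
- disc5_mid (a point): As disc1; the one that is already in the case at the start.
- vase_big: white ceramic ball vase with pink spots, 120 mm across, 153 mm high with its steel cap and stud; to be left alone. Origin under its foot.
- vase_small: white ceramic ball vase with green spots, 90 mm across, 127 mm high with cap and stud; to be left alone. Origin under its foot.
- screwdriver: screwdriver lying on the table, 190 mm long; to be left alone
- lid_stay: brass folding lid stay lying on the table, two arms of about 100 mm and 80 mm; to be left alone. Origin at its pivot.
- marker: red marker pen with a white cap, 125 mm long, lying on the table; to be left alone
- twin_plate: steel plate, 90 mm across, with two studs (not one), 38 mm high, on the table; not one of the discs to pack, to be left alone
- tape: roll of clear tape, 90 mm across, 24 mm high; to be left alone
Not all that is in view belongs to the job. What is shaped like the part that bears disc5_mid but turquoise is not meant.

How it is judged:
On the way, in this order (a step that is already met when the one before it is completed fails the run):
1. two more discs stand in the case, one disc in each of its three pockets and the other two still in the tray, all let go, with the lid still leaning back (distance between any of disc1_mid, disc2_mid, disc3_mid, disc4_mid, disc5_mid and pocket_left below 0.022 m and distance between any of disc1_mid, disc2_mid, disc3_mid, disc4_mid, disc5_mid and pocket_middle below 0.022 m and distance between any of disc1_mid, disc2_mid, disc3_mid, disc4_mid, disc5_mid and pocket_right below 0.022 m and (horizontal distance between disc1_mid and tray below 0.11 m or distance between disc1_mid and pocket_left below 0.022 m or distance between disc1_mid and pocket_middle below 0.022 m or distance between disc1_mid and pocket_right below 0.022 m) and (horizontal distance between disc2_mid and tray below 0.11 m or distance between disc2_mid and pocket_left below 0.022 m or distance between disc2_mid and pocket_middle below 0.022 m or distance between disc2_mid and pocket_right below 0.022 m) and (horizontal distance between disc3_mid and tray below 0.11 m or distance between disc3_mid and pocket_left below 0.022 m or distance between disc3_mid and pocket_middle below 0.022 m or distance between disc3_mid and pocket_right below 0.022 m) and (horizontal distance between disc4_mid and tray below 0.11 m or distance between disc4_mid and pocket_left below 0.022 m or distance between disc4_mid and pocket_middle below 0.022 m or distance between disc4_mid and pocket_right below 0.022 m) and (horizontal distance between disc5_mid and tray below 0.11 m or distance between disc5_mid and pocket_left below 0.022 m or distance between disc5_mid and pocket_middle below 0.022 m or distance between disc5_mid and pocket_right below 0.022 m) and angle between each of disc1_mid, disc2_mid, disc3_mid, disc4_mid, disc5_mid's own z axis and vertical below 0.12 rad and contact force between the fingers and disc1 below 0.2 N and contact force between the fingers and disc2 below 0.2 N and contact force between the fingers and disc3 below 0.2 N and contact force between the fingers and disc4 below 0.2 N and contact force between the fingers and disc5 below 0.2 N and value of joint lid above 1.9 rad), for 0.2 s.
2. the lid stands at its balance point, pinched by the fingers (value of joint lid between 1.42 and 1.6 rad and contact force between the fingers and lid_c0 above 1 N and velocity of joint lid between -0.1 and 0.1 rad/s), for 0.5 s.
At the end, for the whole second after the job is handed in: Each of the three pockets holds one disc (within 22 mm of its centre, standing upright within 0.12 rad, let go), the other two discs stand upright in the tray, and the lid stands still within 0.09 rad of its balance point (1.51 rad), pinched by the fingers with more than 1 N (all of step 2 and distance between any of disc1_mid, disc2_mid, disc3_mid, disc4_mid, disc5_mid and pocket_left below 0.022 m and distance between any of disc1_mid, disc2_mid, disc3_mid, disc4_mid, disc5_mid and pocket_middle below 0.022 m and distance between any of disc1_mid, disc2_mid, disc3_mid, disc4_mid, disc5_mid and pocket_right below 0.022 m and (horizontal distance between disc1_mid and tray below 0.11 m or distance between disc1_mid and pocket_left below 0.022 m or distance between disc1_mid and pocket_middle below 0.022 m or distance between disc1_mid and pocket_right below 0.022 m) and (horizontal distance between disc2_mid and tray below 0.11 m or distance between disc2_mid and pocket_left below 0.022 m or distance between disc2_mid and pocket_middle below 0.022 m or distance between disc2_mid and pocket_right below 0.022 m) and (horizontal distance between disc3_mid and tray below 0.11 m or distance between disc3_mid and pocket_left below 0.022 m or distance between disc3_mid and pocket_middle below 0.022 m or distance between disc3_mid and pocket_right below 0.022 m) and (horizontal distance between disc4_mid and tray below 0.11 m or distance between disc4_mid and pocket_left below 0.022 m or distance between disc4_mid and pocket_middle below 0.022 m or distance between disc4_mid and pocket_right below 0.022 m) and (horizontal distance between disc5_mid and tray below 0.11 m or distance between disc5_mid and pocket_left below 0.022 m or distance between disc5_mid and pocket_middle below 0.022 m or distance between disc5_mid and pocket_right below 0.022 m) and angle between each of disc1_mid, disc2_mid, disc3_mid, disc4_mid, disc5_mid's own z axis and vertical below 0.12 rad and contact force between the fingers and disc1 below 0.2 N and contact force between the fingers and disc2 below 0.2 N and contact force between the fingers and disc3 below 0.2 N and contact force between the fingers and disc4 below 0.2 N and contact force between the fingers and disc5 below 0.2 N); the arm keeps its last pose, push and grip.
It fails at once if the lid falls or is pushed shut (below 1.1 rad) (value of joint lid below 1.1 rad).
It fails at once if a disc is dropped or thrown into the case (faster than 0.7 m/s below its rim) ((x of disc1_mid in the frame of case between -0.08 and 0.08 m and y of disc1_mid in the frame of case between -0.14 and 0.14 m and z of disc1_mid in the frame of case below 0.085 m and linear speed of disc1 above 0.7 m/s) or (x of disc2_mid in the frame of case between -0.08 and 0.08 m and y of disc2_mid in the frame of case between -0.14 and 0.14 m and z of disc2_mid in the frame of case below 0.085 m and linear speed of disc2 above 0.7 m/s) or (x of disc3_mid in the frame of case between -0.08 and 0.08 m and y of disc3_mid in the frame of case between -0.14 and 0.14 m and z of disc3_mid in the frame of case below 0.085 m and linear speed of disc3 above 0.7 m/s) or (x of disc4_mid in the frame of case between -0.08 and 0.08 m and y of disc4_mid in the frame of case between -0.14 and 0.14 m and z of disc4_mid in the frame of case below 0.085 m and linear speed of disc4 above 0.7 m/s) or (x of disc5_mid in the frame of case between -0.08 and 0.08 m and y of disc5_mid in the frame of case between -0.14 and 0.14 m and z of disc5_mid in the frame of case below 0.085 m and linear speed of disc5 above 0.7 m/s)).
It fails at once if a vase, the screwdriver, the lid stay, the marker, the two-stud plate or the tape roll is moved by more than 25 mm (distance of any of vase_big, vase_small, screwdriver, lid_stay, marker, twin_plate, tape from where it was at the start of the episode above 0.025 m).
It also fails if it takes over 72 s, if anything falls off the work surface, if the arm or the gripper's body presses on something with over 40 N, if the wrist force passes 120 N, or if a joint passes its speed limit or range.

ROBOT

A 6-joint arm with a two-finger parallel gripper is mounted at the origin on the work surface. World frame = base frame: x ahead of the robot, y to its left, z up, the work surface at z = 0. Lengths are in m, angles in rad, forces in N, time in s.
With the tool pointing down it reaches from about 0.225 to 0.875 m from the base axis. Payload 3.4 kg.
Tool frame: the origin (TCP) lies midway between the tips of the shut fingers; the grasp point (between the pads) lies 19 mm behind it; z points along the fingers, y is the line along which they close (so a half turn about z gives the same grasp; the last joint's range is limited). The gripper opens to 85 mm and grips with 20 to 120 N. Pads are 22 mm wide; open, the fingers measure 114 mm over their backs; the gripper's body (76 mm by 85 mm) begins 54 mm behind the grasp point. The pads swing forward as they close: fully open they stand 13 mm farther back than shut.
Start: joints at [1.193, 0.276, 1.505, -0, 1.361, -0.121], TCP at [0.146, 0.556, 0.231] pointing down, gripper open.
Joint ranges: [-2.89, 2.89], [-0.75, 2.08], [0.22, 2.7], [-1.18, 4.32], [0.11, 2.71], [-2.7, 2.7]. Speed limits (rad/s): [2.57, 2.57, 3.14, 3.14, 3.14, 3.14].

INTERFACE

Orientations are given as a unit quaternion [w, x, y, z].
In Python, from rig import * gives the robot as it stands.
- The arm moves only by the tool apply_moves, never from a script. Its argument "steps" is one flat list of numbers, 4 for each row, row after row: the shift along the world's x, y, z in cm, then the turn about the world's z in degrees. A call has 1 to 8 rows; each row is the pose to reach, as a shift and turn from the pose commanded when the call began; what a row does not reach only later rows make up. A row lasts 1/12 s, in which the tool goes at most 41.7 mm and 7.16 degrees, less where a joint would pass 70% of its speed; a pose out of reach is approached as far as the arm can. A call with a gripper value outside its range is refused whole. "jaw" is the closure in counts, from 0 (fully open) to 255 (shut), set as the call begins (left out, the last holds). The fingers move at their own pace and stop on an object; "newtons" is the grip in N (left out, the last holds). Time passes only in rows, so rows that repeat a pose let the fingers close. It gives the time, the measured TCP pose, the force, the opening and the grip force at its end, in the units of the state.
- get_state(): the state, without advancing time (a new reading comes with each control period).
- get_image(name): name is "scene" or "side" or "wrist"; returns the picture (400x640x3 uint8, red, green, blue); there is no depth.
- calibration(name): a dict with "fx", "fy", "cx", "cy" (pixels), "k1" (the pictures are not rectified: a ray, as slopes to the right and down, at radius r is drawn at 1 + k1 r^2 times it, then the intrinsics apply), "xyz" and "rotation" of the camera in the world. Camera axes: x right, y up, looking along -z (the intrinsics and any distortion apply to the point x, -y, -z); pixel columns grow to the right and rows downward; lengths in m; the calibration is good to about 2 mm. A picture is of the moment at which its call begins: read the wrist's pose just before it. calibration takes no time and is no camera call; for the wrist camera it gives the pose at the moment of the call.
- sign_off(): hands the job in; it is judged then, once.
The state is a dict: "clock": time; "qpos": joint angles; "qd": joint speeds; "effort": joint torques, N m; "position": TCP position; "ee_rot": TCP orientation; "contact_force": force on the tool from outside, world axes, zero at the start; "moment": the same for the moment, N m; "width": finger opening in m; "gripper_force": force on a finger pad.
Only numpy, scipy, OpenCV 4.12 (cv2) and the standard library are available. Lean on these libraries where they do the work, as an engineer would, in place of code of your own. Each camera call takes 0.05 s, during which the arm holds its last target. There are 200 camera calls.

## Working session

There is one attempt and no reset: what is moved stays moved. The work goes in short steps, Python scripts to look and compute and a tool call to move; the robot and the scene stay as the last step left them, time stands still between calls to the robot, and variables do not carry over. Pictures are saved under pics/ and viewed, at most 13 in all, crops included, and the job is handed in when it is done.

Besides the shell and the picture viewer there is one more tool, called after "Call:" as name(argument=value, ...), one argument or row to a line, values as JSON. apply_moves: Moves the arm, as the interface text tells. Its arguments: {"type":"object","properties":{"steps":{"type":"array","items":{"type":"number"}},"jaw":{"type":"number"},"newtons":{"type":"number"}},"required":["steps"]}

```bash
mkdir -p pics; cat > h.py <<'E'
from rig import *
import numpy as np, cv2
def save(n,f):
    im=get_image(n); cv2.imwrite('pics/'+f,im[:,:,::-1]); return im
def ray(n,u,v,c=None):
    c=c or calibration(n)
    d=np.array([(u-c['cx'])/c['fx'],(v-c['cy'])/c['fy']]); s=d.copy()
    for _ in range(20): s=d/(1+c['k1']*(s@s))
    R=np.array(c['rotation']); 
    if R.shape!=(3,3):
        from scipy.spatial.transform import Rotation as Ro
        R=Ro.from_quat(R,scalar_first=True).as_matrix()
    return np.array(c['xyz']),R@np.array([s[0],-s[1],-1])
def hit(n,u,v,z,c=None):
    o,d=ray(n,u,v,c); return o+d*(z-o[2])/d[2]
def proj(n,p,c=None):
    c=c or calibration(n); R=np.array(c['rotation'])
    if R.shape!=(3,3):
        from scipy.spatial.transform import Rotation as Ro
        R=Ro.from_quat(R,scalar_first=True).as_matrix()
    q=R.T@(np.array(p)-c['xyz']); s=np.array([q[0],-q[1]])/-q[2]; s=s*(1+c['k1']*(s@s))
    return s[0]*c['fx']+c['cx'],s[1]*c['fy']+c['cy']
E
python3 - <<'E'
from h import *
print(get_state())
for n in('scene','side','wrist'):
    print(n,calibration(n))
a=save('scene','a.png');b=save('side','b.png')
c=save('wrist','c.png')
E
```

```text
{'clock': 0.0, 'qpos': array([ 1.19301671e+00,  2.76602712e-01,  1.50615466e+00, -1.10245387e-05,
        1.36065557e+00, -1.21030123e-01]), 'qd': array([ 3.75402856e-04,  4.77427462e-04,  2.30305508e-05,  8.92043163e-04,
        5.79940350e-04, -5.47912959e-04]), 'effort': array([-1.12710251e-03, -4.16773653e+01, -2.45810205e+01, -1.68223214e-04,
        1.06989293e-02,  8.15922316e-07]), 'position': array([0.14584565, 0.555655  , 0.23042671]), 'ee_rot': array([-2.19425954e-04,  1.28021236e-01,  9.91771009e-01, -8.83317094e-04]), 'contact_force': array([ 0.13439369, -0.81759741,  0.77202878]), 'moment': array([ 0.00291456, -0.05209653, -0.00429181]), 'gripper_force': 0.0, 'width': 0.08527825909070812}
scene {'fx': 506.5439420260556, 'fy': 506.5439420260556, 'cx': 314.87863076696266, 'cy': 203.8991309223316, 'k1': -0.02216505662330802, 'xyz': array([1.00216103, 0.74573321, 1.48259093]), 'rotation': array([0.27511831, 0.07815894, 0.26402422, 0.92113642])}
side {'fx': 402.33877326084917, 'fy': 402.33877326084917, 'cx': 322.12380096177924, 'cy': 205.35671652745378, 'k1': 0.02063859402052582, 'xyz': array([-0.25533538,  0.74426914,  0.79261005]), 'rotation': array([-0.36048502, -0.19097805,  0.43731539,  0.80145691])}
wrist {'fx': 279.5849764092317, 'fy': 279.5849764092317, 'cx': 318.7817562392356, 'cy': 203.48285746712844, 'k1': -0.03285561948207111, 'xyz': array([0.06775782, 0.57608537, 0.37227627]), 'rotation': array([ 0.78126897, -0.12837599, -0.09786545,  0.60295999])}
```

View pics/a.png

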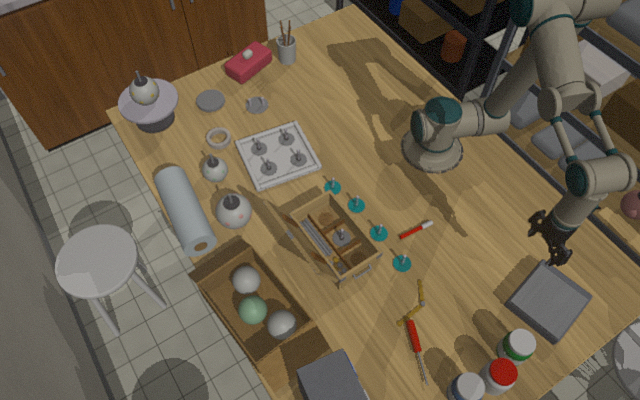

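View pics/b.png

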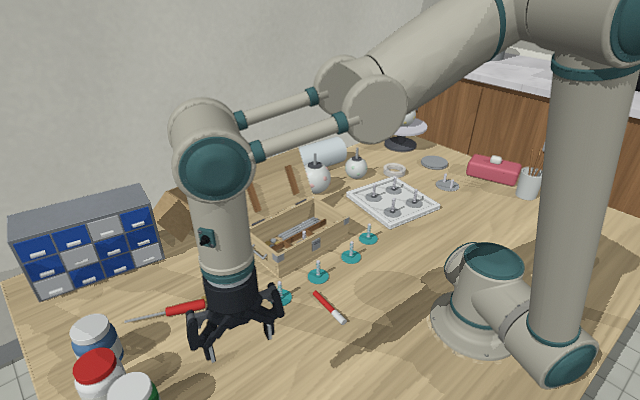

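The scene view shows the tray with four steel discs (studs near (259,148), (286,138), (268,167), (297,157)) and the case at about (335,237) with one disc near (341,236). The things that could be mistaken for discs are four turquoise ones at (333,186), (356,204), (379,232) and (402,263), and the twin plate at (257,103). The side view has the robot's left arm occluding part of the case. I'll take the steel discs in the tray and check them in one enlarged crop.

```bash
python3 - <<'E'
from h import *
a=cv2.imread('pics/a.png')[110:290,225:425]
cv2.imwrite('pics/d.png',cv2.resize(a,None,fx=4,fy=3.3333*1.0,interpolation=cv2.INTER_CUBIC) if 0 else cv2.resize(a,(660,594),interpolation=cv2.INTER_CUBIC))
E
```

```text
(no output)
```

View pics/d.png

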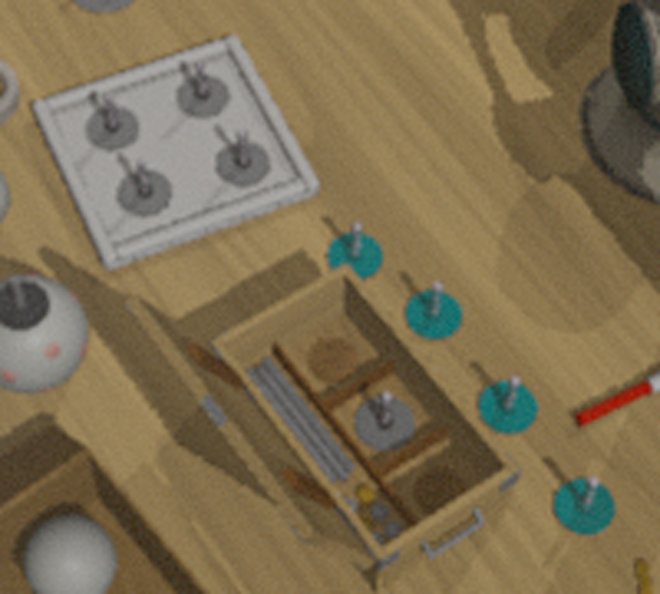

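The crop shows steel discs at crop (112,128), (203,96), (145,192) and (243,163). The case disc is in the middle pocket at (385,423), and the lid's shadowy board leans back to the lower left. I'll compute positions.

```bash
python3 - <<'E'
from h import *
np.set_printoptions(precision=4,suppress=True)
c=calibration('scene')
f=lambda u,v,z:hit('scene',225+u/3.3,110+v/3.3,z,c)[:2]
print('discs');[print(f(u,v,.014)) for u,v in[(112,128),(203,96),(145,192),(243,163)]]
print('disc5',f(385,423,.016))
T=np.array([f(u,v,.022) for u,v in[(38,103),(233,38),(318,188),(108,265)]]);print('tray',T,T.mean(0),np.linalg.norm(np.roll(T,-1,0)-T,axis=1))
C=np.array([f(u,v,.085) for u,v in[(345,276),(520,472),(380,557),(213,345)]]);print('case',C,C.mean(0),np.linalg.norm(np.roll(C,-1,0)-C,axis=1))
print('base',[f(u,v,.0) for u,v in [(580,400),(640,385)]],'turq',[f(u,v,.004) for u,v in [(355,256),(433,314),(508,406),(584,506)]])
d=C[1]-C[0];print(np.degrees(np.arctan2(d[1],d[0])));d=C[2]-C[3];print(np.degrees(np.arctan2(d[1],d[0])))
print('vase',hit('scene',233,205,.1))
print('lid free-edge corner cand',f(130,300,.2))
E
```

```text
discs
[ 0.5424 -0.3338]
[ 0.4339 -0.3171]
[ 0.5562 -0.2379]
[ 0.4465 -0.2128]
disc5 [0.5013 0.138 ]
tray [[ 0.5964 -0.4041]
 [ 0.3636 -0.3652]
 [ 0.3999 -0.1346]
 [ 0.639  -0.1725]] [ 0.4997 -0.2691] [0.236  0.2334 0.2421 0.2356]
case [[0.4634 0.0085]
 [0.4494 0.2779]
 [0.6068 0.2765]
 [0.6157 0.0043]] [0.5338 0.1418] [0.2697 0.1574 0.2723 0.1524]
base [array([0.3158, 0.2181]), array([0.2539, 0.238 ])] turq [array([ 0.409 , -0.0495]), array([0.3821, 0.0551]), array([0.3826, 0.1852]), array([0.3876, 0.3143])]
92.97657417990784
91.86913511709211
vase [ 0.7531 -0.1179  0.1   ]
lid free-edge corner cand [ 0.6855 -0.0165]
```

View pics/c.png

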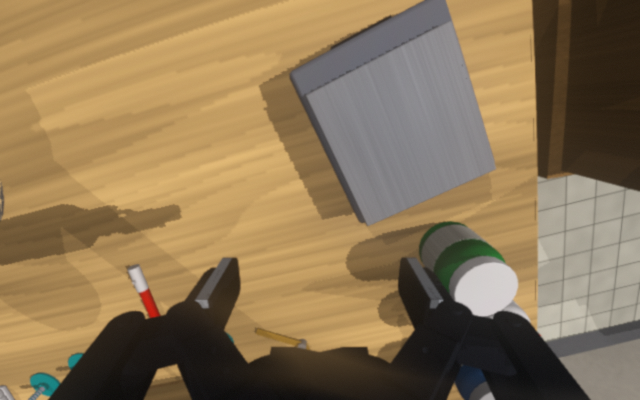

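The wrist view shows only the grey box and jars, not the work area. The case yaws about 2.4° and the tray about -9°. Disc5 is in the middle pocket, at (0.501,0.138) measured against about (0.504,0.14) expected. I'll move over the tray with the jaw turned to close along x.

Call:
apply_moves(
  steps=[30, -77, 0, -73, 30, -77, 0, -73, 30, -77, 0, -73, 30, -77, 0, -73, 30, -77, 0, -73, 30, -77, 0, -73, 30, -77, 0, -73, 30, -77, 0, -73],
  jaw=0,
  newtons=30,
)

```text
clock: 0.82
position: [0.267, 0.2437, 0.2313]
ee_rot: [0.0, 0.59, 0.807, 0.0]
contact_force: [1.7, -0.1, -0.9]
width: 0.0855
gripper_force: 0.0
```

Call:
apply_moves(
  steps=[18, -45.5, 0, -15.5, 18, -45.5, 0, -15.5, 18, -45.5, 0, -15.5, 18, -45.5, 0, -15.5, 18, -45.5, 0, -15.5, 18, -45.5, 0, -15.5, 18, -45.5, 0, -15.5, 18, -45.5, 0, -15.5],
)

```text
clock: 1.48
position: [0.3897, -0.0665, 0.2314]
ee_rot: [0.0, 0.692, 0.722, 0.0]
contact_force: [1.2, -0.3, 0.1]
width: 0.0852
gripper_force: 0.0
```

Call:
apply_moves(
  steps=[6, -15, 0, 0, 6, -15, 0, 0, 6, -15, 0, 0, 6, -15, 0, 0, 6, -15, 0, 0, 6, -15, 0, 0],
)

```text
clock: 1.98
position: [0.4499, -0.2159, 0.2304]
ee_rot: [-0.001, 0.693, 0.721, -0.0]
contact_force: [-0.3, 1.4, 0.3]
width: 0.0855
gripper_force: 0.0
```

```bash
python3 - <<'E'
from h import *
c=calibration('wrist');w=save('wrist','e.png');s=save('scene','e2.png')
np.set_printoptions(precision=3,suppress=True)
for p in[(.5424,-.3338),(.4339,-.3171),(.5562,-.2379),(.4465,-.2128)]:
    print(proj('wrist',(*p,.014),c),proj('wrist',(*p,.069),c))
print(c['xyz'],c['rotation'])
E
```

```text
(np.float64(378.67297037596103), np.float64(257.5488180644161)) (np.float64(387.3594390556222), np.float64(279.28572406980516))
(np.float64(304.082629060006), np.float64(244.44092198391175)) (np.float64(301.8071397125624), np.float64(264.7137315811494))
(np.float64(396.7479121175801), np.float64(194.57776518685395)) (np.float64(409.2309043547275), np.float64(208.2933558824834))
(np.float64(315.6610669782579), np.float64(172.80677809253868)) (np.float64(315.0597786068643), np.float64(183.3283890875053))
[ 0.448 -0.135  0.372] [ 0.987 -0.161 -0.002  0.02 ]
```

View pics/e.png

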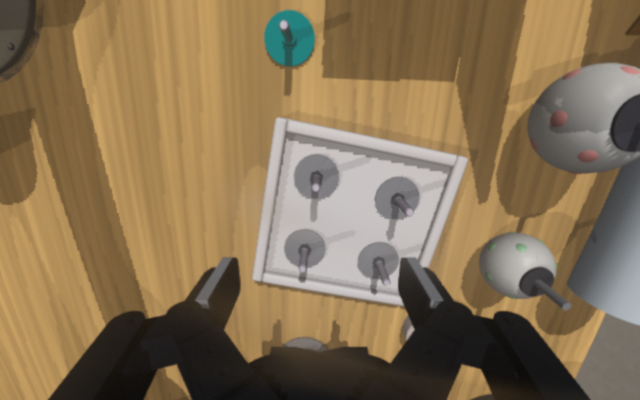

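The wrist view confirms four steel discs. The nearest stud tip is at (316,187), about 4 px lower than predicted, so y ≈ -0.217. The turquoise one at (289,35) is outside the tray. I'll descend, close and lift.

Call:
apply_moves(
  steps=[-0.2, 0, -4, 0, -0.2, 0, -8, 0, -0.2, 0, -12, 0, -0.2, 0, -15, 0, -0.2, 0, -17.5, 0, -0.2, 0, -19.3, 0, -0.2, 0, -19.3, 0, -0.2, 0, -19.3, 0],
)

```text
clock: 2.75
position: [0.4469, -0.2127, 0.0383]
ee_rot: [-0.001, 0.691, 0.723, -0.0]
contact_force: [0.3, -0.6, 1.2]
width: 0.0852
gripper_force: 0.0
```

Call:
apply_moves(
  steps=[0, 0, 0, 0, 0, 0, 0, 0, 0, 0, 0, 0, 0, 0, 0, 0, 0, 0, 0, 0, 0, 0, 0, 0, 0, 0, 0, 0, 0, 0, 0, 0],
  jaw=255,
  newtons=40,
)

```text
clock: 3.42
position: [0.4478, -0.2145, 0.0388]
ee_rot: [0.0, 0.692, 0.722, 0.0]
contact_force: [0.3, 0.5, 4.9]
width: 0.0088
gripper_force: 39.1
```

Call:
apply_moves(
  steps=[0, 0, 3, 0, 0, 0, 7, 0, 0, 0, 11, 0, 0, 2, 14, 0, 1, 5, 15, 0, 2, 9, 15, 0, 3, 13, 15, 0, 4, 17, 15, 0],
)

```text
clock: 4.08
position: [0.4876, -0.0429, 0.1885]
ee_rot: [0.0, 0.692, 0.722, 0.0]
contact_force: [2.3, 0.1, -1.2]
width: 0.0085
gripper_force: 39.4
```

Call:
apply_moves(
  steps=[1, 3.5, 0, 0, 2, 7, 0, 0, 2.1, 9, 0, 0, 2.1, 9.4, 0, 0, 2.1, 9.4, 0, 0],
)

```text
clock: 4.5
position: [0.5082, 0.0508, 0.1877]
ee_rot: [-0.0, 0.691, 0.723, -0.001]
contact_force: [0.1, -0.5, -1.6]
width: 0.0085
gripper_force: 39.4
```

```bash
python3 - <<'E'
from h import *
print(get_state()['position'],get_state()['width'])
c=calibration('wrist');w=get_image('wrist');s=get_image('scene')
C=np.array([[0.4634,0.0085],[0.4494,0.2779],[0.6068,0.2765],[0.6157,0.0043]])
w=w.copy();s=s.copy()
for p in [(.508,.05),(.504,.14),(.500,.229)]:
  a=proj('wrist',(*p,.012),c);cv2.drawMarker(w,(int(a[0]),int(a[1])),(255,0,255),0,8)
  a=proj('scene',(*p,.012));cv2.drawMarker(s,(int(a[0]),int(a[1])),(255,0,255),0,5)
s=cv2.resize(s[170:290,270:430],(533,400))
cv2.imwrite('pics/f.png',np.hstack([w,s])[:,:,::-1][:, :1200]) 
cv2.imwrite('pics/f.png',np.vstack([w[:300,:533],s[:300]])[:,:,::-1])
E
```

```text
[0.5081598  0.05081443 0.18768663] 0.008525500287618804
```

View pics/f.png

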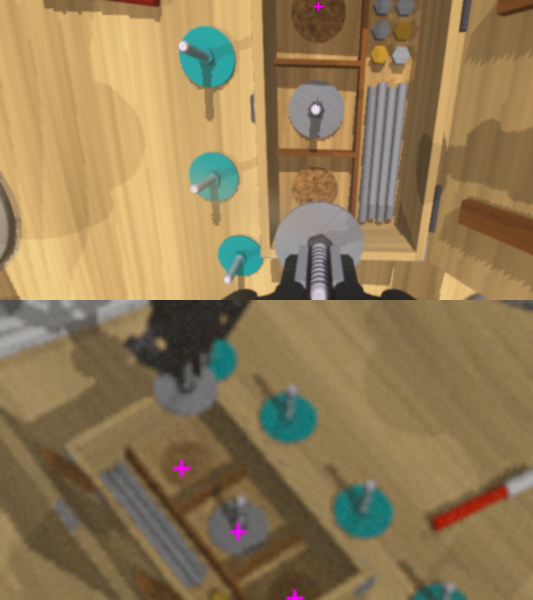

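The picture shows the wrist view on top and the scene crop below. The cork in the right pocket is at wrist (315,189) against my marker at (316,183), and the scene offset agrees, so I shift the pocket targets about 6 mm in -y. Now I lower the disc.

Call:
apply_moves(
  steps=[0, -0.6, -2, 0, 0, -0.6, -4.5, 0, 0, -0.6, -7, 0, 0, -0.6, -9, 0, 0, -0.6, -11, 0, 0, -0.6, -12.5, 0, 0, -0.6, -13.7, 0, 0, -0.6, -14, 0],
)

```text
clock: 5.27
position: [0.507, 0.0419, 0.0463]
ee_rot: [-0.001, 0.692, 0.721, -0.002]
contact_force: [-0.7, -0.3, -0.0]
width: 0.0086
gripper_force: 39.3
```

Call:
apply_moves(
  steps=[0, 0, -0.3, 0, 0, 0, -0.5, 0, 0, 0, -0.6, 0, 0, 0, -0.6, 0],
)

```text
clock: 5.6
position: [0.5092, 0.0433, 0.0429]
ee_rot: [0.001, 0.692, 0.722, 0.0]
contact_force: [0.2, -0.6, -0.5]
width: 0.0086
gripper_force: 39.3
```

Call:
apply_moves(
  steps=[0, 0, -0.15, 0, 0, 0, -0.25, 0, 0, 0, -0.25, 0],
)

```text
clock: 5.85
position: [0.5093, 0.0436, 0.0408]
ee_rot: [0.001, 0.691, 0.722, 0.0]
contact_force: [-1.4, -0.2, 3.7]
width: 0.0089
gripper_force: 39.9
```

Call:
apply_moves(
  steps=[0, 0, 0, 0, 0, 0, 0, 0, 0, 0, 0, 0, 0, 0, 0, 0],
  jaw=165,
)

```text
clock: 6.18
position: [0.5087, 0.0437, 0.0398]
ee_rot: [0.0, 0.692, 0.722, 0.0]
contact_force: [0.3, -0.3, 0.3]
width: 0.0297
gripper_force: 0.0
```

Call:
apply_moves(
  steps=[0, 0, 2, 0, 0, 0, 5, 0, 0, 0, 9, 0, 0, -1, 13, 0, -1, -4, 15, 0, -2, -8, 15, 0, -3, -12, 15, 0, -4, -16, 15, 0],
)

```text
clock: 6.85
position: [0.4683, -0.1176, 0.1906]
ee_rot: [0.001, 0.691, 0.723, 0.0]
contact_force: [0.4, -0.1, -1.3]
width: 0.03
gripper_force: 0.0
```

Call:
apply_moves(
  steps=[-0.7, -4, 0, 0, -1.4, -8, 0, 0, -2.1, -12, 0, 0, -2.8, -16, 0, 0, -3.4, -19, 0, 0, -3.4, -20.2, 0, 0, -3.4, -20.2, -2, 0, -3.4, -20.2, -5, 0],
  jaw=60,
)

```text
clock: 7.52
position: [0.4366, -0.3209, 0.1418]
ee_rot: [0.004, 0.692, 0.722, 0.0]
contact_force: [0.9, -0.2, -0.8]
width: 0.0652
gripper_force: 0.0
```

```bash
python3 - <<'E'
from h import *
print(get_state()['position'],get_state()['width'])
c=calibration('wrist');w=get_image('wrist').copy();s=get_image('scene')
for z in(.014,.069):
  a=proj('wrist',(.434,-.321,z),c);print(a);cv2.drawMarker(w,(int(a[0]),int(a[1])),(255,0,255),0,8)
s=cv2.resize(s[110:290,225:425],(640,576))
cv2.imwrite('pics/g.png',np.hstack([w[100:400,150:500],s[100:400,220:600]])[:,:,::-1])
E
```

```text
[ 0.43658545 -0.32087262  0.14175119] 0.0652347947255835
(np.float64(314.3907136475461), np.float64(194.16369321600337))
(np.float64(313.7396983255218), np.float64(213.75428291021257))
```

View pics/g.png

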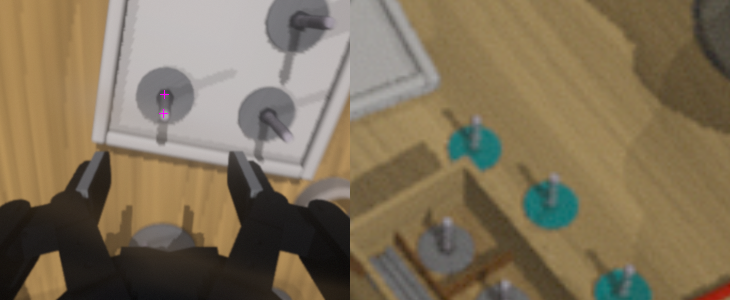

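The left half shows the stud at its predicted place. The right half shows the first disc standing in the right pocket. I'll descend and grip.

Call:
apply_moves(
  steps=[-0.1, 0, -3, 0, -0.2, 0, -6, 0, -0.2, 0, -8.5, 0, -0.2, 0, -10.3, 0, -0.2, 0, -10.3, 0],
)

```text
clock: 8.03
position: [0.4312, -0.3159, 0.0345]
ee_rot: [-0.003, 0.691, 0.723, 0.0]
contact_force: [0.5, 0.5, -0.3]
width: 0.0655
gripper_force: 0.0
```

Call:
apply_moves(
  steps=[0, 0, 0, 0, 0, 0, 0, 0, 0, 0, 0, 0, 0, 0, 0, 0, 0, 0, 0, 0, 0, 0, 0, 0, 0, 0, 0, 0],
  jaw=255,
)

```text
clock: 8.62
position: [0.4334, -0.319, 0.0383]
ee_rot: [0.001, 0.692, 0.722, 0.0]
contact_force: [-0.7, 0.3, 6.8]
width: 0.0084
gripper_force: 39.2
```

Call:
apply_moves(
  steps=[0, 0, 3, 0, 0, 0, 7, 0, 0, 0, 11, 0, 0, 2, 14, 0, 0.4, 5, 15, 0, 0.8, 9, 15, 0, 1.2, 13, 15, 0, 1.6, 17, 15, 0],
)

```text
clock: 9.28
position: [0.4483, -0.1469, 0.1873]
ee_rot: [0.0, 0.692, 0.722, 0.0]
contact_force: [0.7, 0.3, -0.8]
width: 0.0086
gripper_force: 39.4
```

Call:
apply_moves(
  steps=[0.5, 4, 0, 0, 1.1, 8, 0, 0, 1.7, 12, 0, 0, 2.3, 16, 0, 0, 2.9, 20, 0, 0, 3.5, 24, 0, 0, 4.1, 28, 0, 0, 4.7, 32, 0, 0],
)

```text
clock: 9.95
position: [0.4952, 0.1736, 0.187]
ee_rot: [0.0, 0.692, 0.722, 0.0]
contact_force: [0.9, -0.5, -1.3]
width: 0.0089
gripper_force: 39.4
```

Call:
apply_moves(
  steps=[0.3, 3.5, 0, 0, 0.4, 5, -1, 0, 0.4, 5.2, -3, 0, 0.4, 5.2, -5, 0, 0.4, 5.2, -5, 0],
)

```text
clock: 10.37
position: [0.4964, 0.2233, 0.1331]
ee_rot: [-0.002, 0.691, 0.723, -0.004]
contact_force: [-0.8, 0.1, -1.4]
width: 0.0086
gripper_force: 39.4
```

```bash
python3 - <<'E'
from h import *
print(get_state()['position'],get_state()['width'])
c=calibration('wrist');w=get_image('wrist').copy();s=get_image('scene').copy()
a=proj('wrist',(.5005,.2235,.012),c);cv2.drawMarker(w,(int(a[0]),int(a[1])),(255,0,255),0,8)
a=proj('scene',(.5005,.2235,.012));cv2.drawMarker(s,(int(a[0]),int(a[1])),(255,0,255),0,5)
s=cv2.resize(s[170:290,240:400],(533,400))
cv2.imwrite('pics/i.png',np.vstack([w[:300,:533],s[100:400]])[:,:,::-1])
E
```

```text
[0.49638512 0.22329264 0.13314398] 0.008597999319728862
```

View pics/i.png

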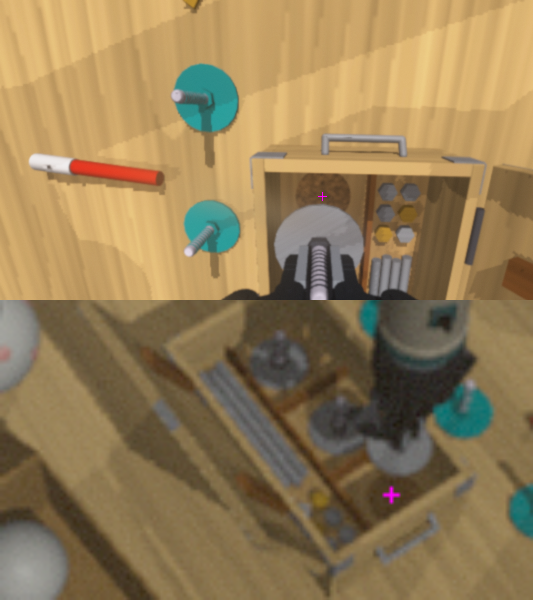

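The marker sits on the cork's centre at wrist (322,196), so the left-pocket target is right. Lowering now.

Call:
apply_moves(
  steps=[0, 0, -1.5, 0, 0, 0, -3.5, 0, 0, 0, -5.5, 0, 0, 0, -7.2, 0, 0, 0, -8.5, 0, 0, 0, -9.2, 0, 0, 0, -9.5, 0, 0, 0, -9.6, 0],
)

```text
clock: 11.13
position: [0.5005, 0.2235, 0.0415]
ee_rot: [0.0, 0.692, 0.722, 0.001]
contact_force: [0.4, -0.4, -0.6]
width: 0.0081
gripper_force: 39.4
```

Call:
apply_moves(
  steps=[0, 0, 0, 0, 0, 0, 0, 0, 0, 0, 0, 0],
)

```text
clock: 11.38
position: [0.5004, 0.2238, 0.0418]
ee_rot: [0.001, 0.692, 0.722, 0.001]
contact_force: [-0.5, -0.8, -1.2]
width: 0.0084
gripper_force: 39.4
```

Call:
apply_moves(
  steps=[0, 0, -0.15, 0, 0, 0, -0.2, 0, 0, 0, -0.2, 0],
)

```text
clock: 11.63
position: [0.5004, 0.224, 0.0403]
ee_rot: [0.001, 0.692, 0.722, 0.001]
contact_force: [-1.0, -0.5, 6.1]
width: 0.0088
gripper_force: 40.2
```

Call:
apply_moves(
  steps=[0, 0, 0, 0, 0, 0, 0, 0, 0, 0, 0, 0, 0, 0, 0, 0],
  jaw=165,
)

```text
clock: 11.97
position: [0.5001, 0.2237, 0.0391]
ee_rot: [0.0, 0.692, 0.722, 0.0]
contact_force: [0.8, 0.4, 3.0]
width: 0.03
gripper_force: 0.6
```

Call:
apply_moves(
  steps=[0, 0, 2, 0, 0, 0, 5, 0, 0, 0, 9, 0, 0, 0, 13, 0, 0, 0, 17, 0, 0, 0, 21, 0, 0, 0, 24, 0, 0, 0, 26, 0],
)

```text
clock: 12.63
position: [0.5005, 0.2239, 0.3027]
ee_rot: [0.001, 0.692, 0.722, 0.002]
contact_force: [-0.3, -0.2, -0.1]
width: 0.0302
gripper_force: 0.0
```

Call:
apply_moves(
  steps=[3, -2, 0, 0, 6, -4, 0, 0, 9, -6, 0, 0, 12, -8, 0, 0, 12, -8, 0, 0, 12, -8, 0, 0, 12, -8, 0, 0],
)

```text
clock: 13.22
position: [0.619, 0.1437, 0.2981]
ee_rot: [-0.001, 0.692, 0.722, -0.001]
contact_force: [-0.4, -0.3, -0.6]
width: 0.0299
gripper_force: 0.0
```

```bash
cat > lid.py <<'E'
from h import *
# lid corner points in world for case centre (cx,cy), yaw
def lidpts(th,C=(.534,.135),yaw=np.radians(2.4)):
    a=th-np.pi/2; u=np.array([np.sin(a),np.cos(a)]); n=np.array([np.cos(a),-np.sin(a)])
    P=[]
    for t in(0,.012):
        for y in(-.14,.14):
            e=np.array([.084,.085])+.17*u+n*t
            P.append((C[0]+e[0]*np.cos(yaw)-y*np.sin(yaw),C[1]+e[0]*np.sin(yaw)+y*np.cos(yaw),e[1]))
    return np.array(P)
E
python3 - <<'E'
from lid import *
print(get_state()['position'],get_state()['width'])
c=calibration('wrist');w=get_image('wrist').copy();s=get_image('scene').copy()
for p in lidpts(2.0):
  print(p);a=proj('wrist',p,c);cv2.drawMarker(w,(int(a[0]),int(a[1])),(255,0,255),0,8)
  a=proj('scene',p);cv2.drawMarker(s,(int(a[0]),int(a[1])),(255,0,255),0,4)
s=cv2.resize(s[160:300,225:400],(640,512))
cv2.imwrite('pics/j.png',np.vstack([w[:200],s[:400]])[:,:,::-1])
E
```

```text
[0.61904445 0.1437276  0.29805024] 0.029938620474358656
[0.69447182 0.00160285 0.23958056]
[0.68274663 0.28135724 0.23958056]
[0.70537381 0.00205978 0.2345868 ]
[0.69364863 0.28181417 0.2345868 ]
```

View pics/j.png

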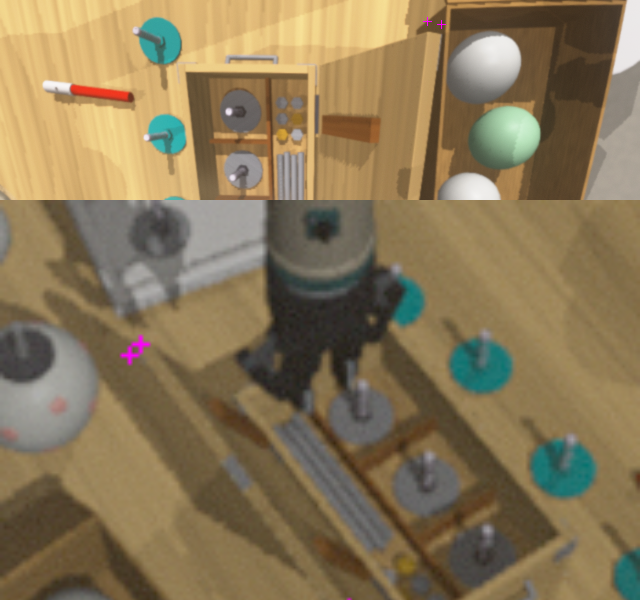

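The discs stand in all three pockets. The lid's near-edge corner sits at about wrist (425-440, 33-40), where the model's x agrees. I'll straddle the free edge with the jaw about 65 mm open.

Call:
apply_moves(
  steps=[2, 0, 0, 0, 4, 0, 0, 0, 6, 0, 0, 0, 6.7, 0, 0, 0, 6.7, 0, 0, 0, 6.7, 0, -2, 0, 6.7, 0, -4, 0, 6.7, 0, -4, 0],
  jaw=60,
  newtons=20,
)

```text
clock: 13.98
position: [0.6829, 0.144, 0.2551]
ee_rot: [-0.003, 0.691, 0.723, -0.003]
contact_force: [-0.6, -0.1, -1.0]
width: 0.0654
gripper_force: 0.0
```

```bash
python3 - <<'E'
from lid import *
print(get_state()['position'],get_state()['width'])
c=calibration('wrist');w=get_image('wrist').copy();s=get_image('side').copy()
P=lidpts(2.0)
for p in [.5*P[0]+.5*P[1],.5*P[2]+.5*P[3],P[1],P[3]]:
  a=proj('wrist',p,c);cv2.drawMarker(w,(int(a[0]),int(a[1])),(255,0,255),0,8)
  a=proj('side',p);cv2.drawMarker(s,(int(a[0]),int(a[1])),(255,0,255),0,4)
cv2.imwrite('pics/k.png',np.hstack([w[:400,130:530],cv2.resize(s[100:300,180:380],(400,400))])[:,:,::-1])
E
```

```text
[0.68292235 0.14401417 0.25505342] 0.06544537412429176
```

View pics/k.png

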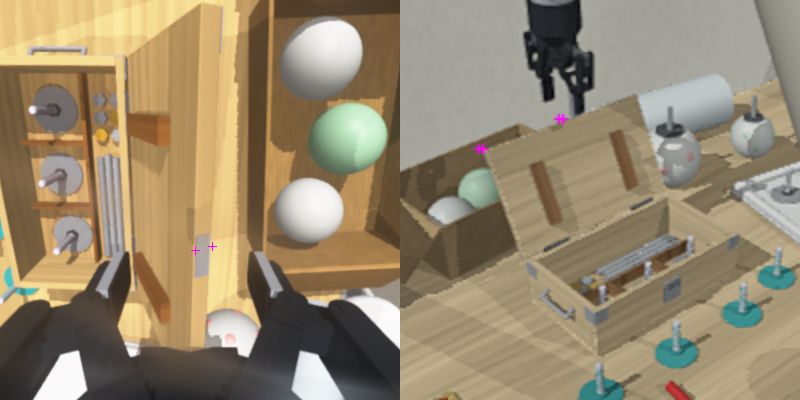

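The edge lies midway between the fingers, with its plate at (202,255) in the left half where the model predicts it. The side view shows the lid and the gripper above it. I'll descend around the edge.

Call:
apply_moves(
  steps=[0.1, 0, -1, 0, 0.2, 0, -2.2, 0, 0.2, 0, -3.5, 0, 0.2, 0, -4.7, 0, 0.2, 0, -5.5, 0, 0.2, 0, -5.5, 0],
)

```text
clock: 14.58
position: [0.6875, 0.1435, 0.2013]
ee_rot: [-0.001, 0.692, 0.722, -0.002]
contact_force: [0.1, -0.2, -0.4]
width: 0.0654
gripper_force: 0.0
```

Call:
apply_moves(
  steps=[-0.5, 0, 0, 0, -1, 0, 0, 0, -1.5, 0, 0, 0, -2, 0, 0.2, 0, -2.5, 0, 0.3, 0, -3, 0, 0.4, 0, -3, 0, 0.4, 0, -3, 0, 0.4, 0],
)

```text
clock: 15.25
position: [0.6591, 0.1437, 0.2087]
ee_rot: [0.001, 0.692, 0.722, 0.001]
contact_force: [1.3, 0.7, 0.1]
width: 0.065
gripper_force: 0.8
```

Contact is 1.3 N, about the lid's own weight, so the rear finger is lifting it. I'll narrow the jaw so the front finger guards it.

Call:
apply_moves(
  steps=[0, 0, 0.1, 0, 0, 0, 0.2, 0, 0, 0, 0.3, 0, 0, 0, 0.3, 0, 0, 0, 0.3, 0],
  jaw=115,
)

```text
clock: 15.67
position: [0.6586, 0.1436, 0.2105]
ee_rot: [-0.0, 0.692, 0.722, -0.0]
contact_force: [0.2, -0.2, -0.5]
width: 0.0471
gripper_force: 0.5
```

Call:
apply_moves(
  steps=[-0.4, 0, 0.1, 0, -0.8, 0, 0.2, 0, -1.2, 0, 0.3, 0, -1.6, 0, 0.4, 0, -2, 0, 0.5, 0, -2.4, 0, 0.6, 0, -2.4, 0, 0.6, 0],
)

```text
clock: 16.25
position: [0.6334, 0.1437, 0.2172]
ee_rot: [-0.0, 0.692, 0.722, -0.0]
contact_force: [0.3, -0.6, -0.1]
width: 0.0471
gripper_force: 0.2
```

Call:
apply_moves(
  steps=[-0.3, 0, 0.1, 0, -0.6, 0, 0.2, 0, -0.9, 0, 0.2, 0, -1.2, 0, 0.3, 0, -1.5, 0, 0.3, 0, -1.8, 0, 0.4, 0, -1.9, 0, 0.4, 0, -1.9, 0, 0.4, 0],
)

```text
clock: 16.92
position: [0.6153, 0.1437, 0.2209]
ee_rot: [-0.0, 0.692, 0.722, -0.0]
contact_force: [0.6, -0.6, 0.4]
width: 0.0472
gripper_force: 0.1
```

Call:
apply_moves(
  steps=[0, 0, 0, 0, 0, 0, 0, 0, 0, 0, 0, 0, 0, 0, 0, 0],
  jaw=165,
)

```text
clock: 17.25
position: [0.6157, 0.1436, 0.2207]
ee_rot: [-0.0, 0.692, 0.722, -0.0]
contact_force: [-0.3, -0.1, 0.1]
width: 0.03
gripper_force: 0.1
```

Call:
apply_moves(
  steps=[0, 0, 0, 0, 0, 0, 0, 0, 0, 0, 0, 0, 0, 0, 0, 0, 0, 0, 0, 0, 0, 0, 0, 0],
  jaw=255,
)

```text
clock: 17.75
position: [0.6167, 0.1436, 0.2209]
ee_rot: [0.001, 0.692, 0.722, 0.001]
contact_force: [3.8, 0.2, -3.0]
width: 0.0125
gripper_force: 22.9
```

```bash
python3 - <<'E'
from lid import *
print(get_state())
s=get_image('side').copy();q=get_image('scene').copy()
for th,col in((1.42,(255,0,0)),(1.51,(255,0,255)),(1.6,(0,0,255))):
 P=lidpts(th)
 for p in P[:2]:
  a=proj('side',p);s[int(a[1]+.5),int(a[0]+.5)]=col;print(th,a,proj('scene',p))
cv2.imwrite('pics/l.png',cv2.resize(s[120:270,230:430],(800,600),interpolation=cv2.INTER_NEAREST)[:,:,::-1])
E
```

```text
{'clock': 17.75, 'qpos': array([ 1.19053973e-01,  3.67944340e-01,  1.39315769e+00, -5.11463751e-05,
        1.37834253e+00,  7.59303141e-02]), 'qd': array([ 0.00098183, -0.00134943,  0.0004224 ,  0.00011106,  0.00361961,
       -0.00226923]), 'effort': array([  0.6550041 , -48.62725854, -23.30958724,   0.05366962,
         1.89022131,  -0.26700511]), 'position': array([0.61666172, 0.14364119, 0.22088976]), 'ee_rot': array([7.01330905e-04, 6.91693169e-01, 7.22190699e-01, 8.13843204e-04]), 'contact_force': array([ 3.82703983,  0.16290568, -2.96683078]), 'moment': array([ 0.05638656, -1.14069392, -0.28902756]), 'gripper_force': 22.9125864605885, 'width': 0.012502571012996736}
1.42 (np.float64(316.2231041447514), np.float64(151.9484430325858)) (np.float64(290.8771759884255), np.float64(180.90580802790788))
1.42 (np.float64(240.53598406546686), np.float64(182.8617234739895)) (np.float64(349.0299726781833), np.float64(250.15387904221024))
1.51 (np.float64(312.85743847909947), np.float64(149.92925238877064)) (np.float64(286.56479582689104), np.float64(183.08697096895585))
1.51 (np.float64(237.22203863052746), np.float64(180.30211447039397)) (np.float64(344.5946935560158), np.float64(252.83408248888935))
1.6 (np.float64(309.5206919670365), np.float64(148.3294460378134)) (np.float64(282.2198577805734), np.float64(185.56318507973901))
1.6 (np.float64(233.99517295267268), np.float64(178.2111553988616)) (np.float64(340.073950360123), np.float64(255.78070334255847))
```

View pics/l.png

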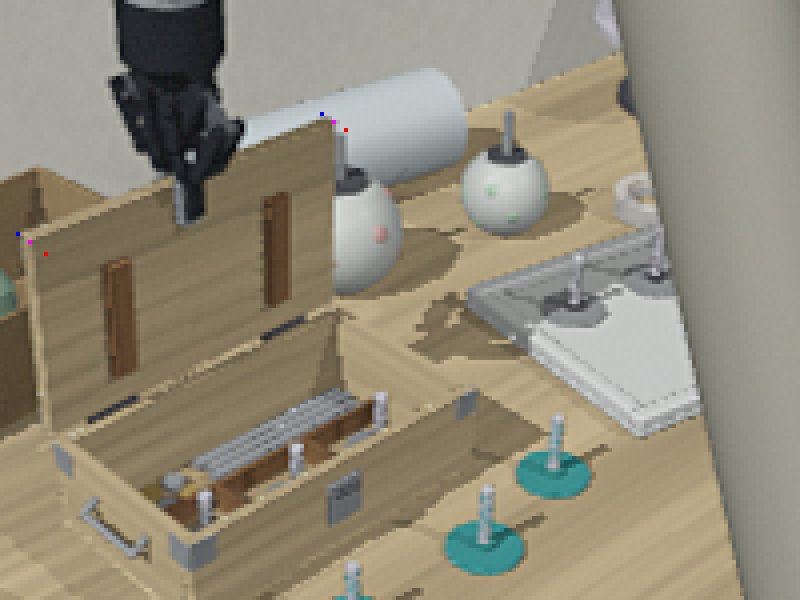

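The side view shows all three discs standing and the lid's free corners at (333,120) and (27,238). They sit on the 1.51 rad markers, clear of both limits, and the pinch is 23 N at a 12.5 mm opening, the board's thickness. I'll hold for the dwell, then hand in.

Call:
apply_moves(
  steps=[0, 0, 0, 0, 0, 0, 0, 0, 0, 0, 0, 0, 0, 0, 0, 0, 0, 0, 0, 0, 0, 0, 0, 0, 0, 0, 0, 0, 0, 0, 0, 0],
)

```text
clock: 18.52
position: [0.616, 0.1436, 0.2209]
ee_rot: [0.0, 0.692, 0.722, 0.0]
contact_force: [5.1, -0.1, -3.2]
width: 0.0121
gripper_force: 27.4
```

Call:
apply_moves(
  steps=[0, 0, 0, 0, 0, 0, 0, 0, 0, 0, 0, 0, 0, 0, 0, 0],
)

```text
clock: 18.85
position: [0.616, 0.1436, 0.2209]
ee_rot: [0.0, 0.692, 0.722, 0.0]
contact_force: [5.8, 0.9, -2.1]
width: 0.0118
gripper_force: 27.4
```

```bash
python3 -c "
from rig import *
s=get_state();print(s['position'],s['width'],s['gripper_force']);print(sign_off())"
```

```text
[0.61599013 0.14361214 0.22091211] 0.01183742739894141 27.40781630796846
the job is handed in; nothing more can be done
None
```

I've handed the job in at about 19 s on the clock: each of the three pockets holds a disc with its stud up, the other two discs are still in the tray, and the lid is pinched between the fingers at about 1.52 rad by camera (balance point 1.51); the hand-in returned no verdict.

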